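# Lay the culture flask down on its rest

### The job

Tip the tall culture flask over the kerb at its foot, using only the fingers against its sides, so that it ends lying flat on its broad face along the raised metal rest, its cap sticking out past the open end. Ease it down all the way so that it never drops; do not squeeze, lift or carry it, keep its foot at the kerb, and leave the bottles and the beaker alone.

Things in the scene. Friction and masses are not known exactly. Their poses are not given: they have to be found in the camera images.
- rest: Raised metal rest fixed to the bench, 126 mm wide (x), 162 mm long (y). Its +y is the direction to tip the flask; z is up. Origin at bench level under the middle of the kerb edge. Flat bed from y = 0 to +110 mm, top 50 mm above the bench. Side rails at x = +-57 to 63 mm rise 8 mm above the bed. Back wall at y = -46 to -52 mm, its top 64 mm above the bench.
- rest_kerb (a point): Middle of the kerb edge, 50 mm above the bench: the near end of the bed. Behind it (rest y = -46 to 0 mm) is the sunk standing place, its floor 44 mm above the bench, so the kerb is a step 6 mm high in front of the flask's foot.
- rest_end (a point): Middle of the bed's open end, 110 mm along the rest's +y from the kerb edge, 50 mm above the bench. Nothing stands beyond it or below the flask's cap there.
- flask: Pale plastic flask, about 180 g, 175 mm tall, standing on its end, broad face to the kerb and at most 5 mm from it. Origin: centre of its foot; z towards the cap, x across its width, y across its thickness, nearly parallel to the rest's x and y. Body 85 mm wide (x), 40 mm thick (y), up to z = 118 mm. Past its balance at about 17 degrees of lean. Lying flat, its axis is 20 mm above the bed.
- flask_mid (a point): Point on the flask's axis 65 mm above its foot, about its centre of mass.
- flask_cap (a point): Centre of the cap's top, on the axis, 175 mm from the foot. The ribbed cap is 34 mm in diameter, from z = 145 to 175 mm of the flask; below it a neck 27 mm in diameter, and a shoulder 56 x 34 mm from z = 118 to 127 mm. With the flask lying, the cap hangs free past the rest's open end with 53 mm below it.
- sample_bottle_mid (a point): Bystander: half-way up an upright capped bottle 52 mm in diameter and 105 mm tall standing on the bench beside the rest. Not to be disturbed.
- small_bottle_mid (a point): Bystander: half-way up an upright capped bottle 38 mm in diameter and 85 mm tall standing on the bench beside the rest. Not to be disturbed.
- beaker_mid (a point): Bystander: half-way up an open beaker 68 mm in diameter and 85 mm tall on the bench behind the rest's back wall. Not to be disturbed.
There are look-alikes about, which are no part of the job. There is more than one size of the flask; the one meant has the size given above. Several things look just like the rest: the one meant starts nearest to the robot's base.

How it is judged:
By the outcome, as a careful person would: the job done as asked, in the order asked, and still so for the second after the job is handed in, with the robot touching nothing.
It also fails if it takes over 64 s, if anything falls off the work surface, if the arm or the gripper's body presses on something with over 40 N, if the wrist force passes 120 N, or if a joint passes its speed limit or range.

### The arm

A 7-joint arm with a two-finger parallel gripper is mounted at the origin on the work surface. World frame = base frame: x ahead of the robot, y to its left, z up, the work surface at z = 0. Lengths are in m, angles in rad, forces in N, time in s.
With the tool pointing down it reaches from about 0.425 to 1.025 m from the base axis. Payload 3.6 kg.
Tool frame: the origin (TCP) lies at the very end of the fingers, on their centre line; the grasp point (between the pads) lies 19 mm behind it; z points along the fingers, y is the direction in which the jaws open and shut (so a half turn about z gives the same grasp; the last joint's range is limited). The gripper opens to 85 mm and grips with 20 to 120 N. Pads are 22 mm wide; open, the fingers measure 114 mm over their backs; the gripper's body (76 mm by 85 mm) begins 54 mm behind the grasp point. The pads swing forward as they close: fully open they stand 13 mm farther back than shut.
Start: joints at [-1.298, 0.591, 0.048, 1.609, -0.033, 0.943, -0.034], TCP at [0.26, 0.677, 0.21] pointing down, gripper open.
Joint ranges: [-2.69, 2.69], [-0.47, 2.24], [-1.27, 1.36], [0.19, 2.51], [-1.53, 4.68], [0.08, 2.07], [-3.09, 3.09]. Speed limits (rad/s): [2.57, 2.57, 3.14, 3.14, 3.14, 3.14, 3.14].

### API

Orientations are given as [roll, pitch, yaw] about the fixed x, y, z axes, in that order (R = Rz(yaw) Ry(pitch) Rx(roll)).
In Python, from cell import env gives the robot as it stands. Calls block until the motion is done:
- env.move_ptp(position, orientation): joint-space move of the TCP to a pose.
- env.move_l(position, ori=None, speed=0.15, f_stop=None): straight line of the TCP; ori=None keeps the orientation; speed is the mean speed in m/s. With f_stop (N) it stops when the force on the tool has changed by that much, and returns True; else False.
- env.move_joints(angles): joint-space move.
- env.open() and env.gripper_close(squeeze=None): open the fingers fully, or close them until they stop; squeeze is the grip in N (None keeps the last).
- env.pause(seconds).
- env.ik(position, orientation): joint angles nearest the present ones, or None.
- env.grab_frame(name): name is "scene" or "top"; returns (picture, depth): 420x560x3 uint8, red, green, blue; 420x560 float32, m along the optical axis (not along the pixel's ray), 0 where there is no reading.
- env.get_calibration(name): a dict with "fx", "fy", "cx", "cy" (pixels), "R" (3x3) and "t" (3): a world point X has camera coordinates R X + t. Camera axes: x right, y down, z forward; pixel columns grow to the right and rows downward; lengths in m; the calibration is good to about 2 mm. A picture is of the moment at which its call begins. get_calibration takes no time and is no camera call.
A pose or a line that the arm cannot do raises env.Unreachable and nothing moves.
- env.finish_job(): hands the job in, once; it reports no verdict.
Readings, each from a call of its own:
- env.current_time(): time.
- env.current_qpos(): joint angles.
- env.current_joint_velocities(): joint speeds.
- env.current_joint_torque(): joint torques, N m.
- env.current_tcp_pos(): TCP position.
- env.current_tool_rot(): TCP orientation.
- env.current_contact_force(): force on the tool from outside, world axes, zero at the start.
- env.current_ft_torque(): the same for the moment, N m.
- env.current_finger_gap(): finger opening in m.
Only numpy, scipy, OpenCV 4.12 (cv2) and the standard library are available. Lean on these libraries where they do the work, as an engineer would, in place of code of your own. Each camera call takes 0.05 s, during which the arm holds its last target.

## Working session

There is one attempt and no reset: what is moved stays moved. The work goes in short steps, each a Python script; the robot and the scene stay as the last script left them, time stands still between calls to the robot, and variables do not carry over. Pictures are saved under pics/ and viewed, and the job is handed in when it is done.

```bash
ls; mkdir -p pics; python3 - <<'E'
from cell import env
import cv2,numpy as np
for n in("scene","top"):
    p,d=env.grab_frame(n); cv2.imwrite(f"pics/{n}0.png",cv2.cvtColor(p,cv2.COLOR_RGB2BGR)); np.save(f"pics/{n}0d.npy",d); np.save(f"pics/{n}0.npy",p)
    print(n,env.get_calibration(n), d.min(),d.max())
print(env.current_time(),env.current_tcp_pos(),env.current_tool_rot(),env.current_finger_gap())
E
```

```text
pics
scene {'fx': 472.7445259128254, 'fy': 472.7445259128254, 'cx': 283.4745638418029, 'cy': 212.86214504991796, 'R': array([[ 0.63654283,  0.77120003,  0.00798353],
       [ 0.59603874, -0.48534406, -0.63967098],
       [-0.48943952,  0.41193647, -0.76860738]]), 't': array([-0.3176764 , -0.27493049,  1.44297487])} 0.0 3.5603256
top {'fx': 467.44491228716487, 'fy': 467.44491228716487, 'cx': 264.6992513141246, 'cy': 217.14934502481748, 'R': array([[ 0.01284623, -0.99978074,  0.0165361 ],
       [-0.99382572, -0.0145889 , -0.10998906],
       [ 0.11020618, -0.01502106, -0.99379523]]), 't': array([-0.09706314,  0.54745626,  1.1135924 ])} 0.0 2.0721946
0.1 [0.2597011  0.67605007 0.20885957] [-3.13956930e+00  1.21419343e-04  2.77487646e+00] 0.08538608501483529
```

View pics/scene0.png

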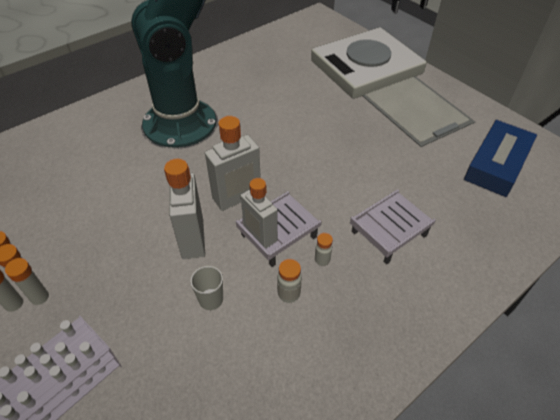

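View pics/top0.png

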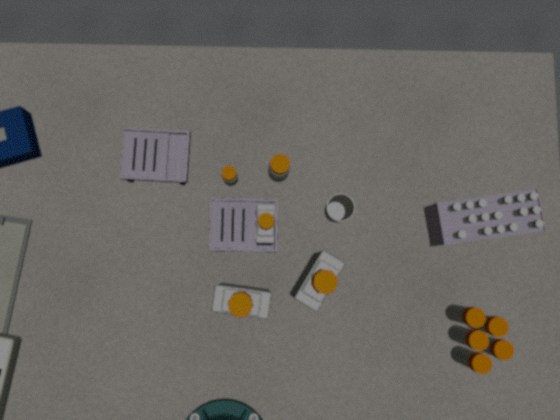

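Top view: two rest look-alikes, at (243,225), which holds a flask and is nearer the base, and at (155,157), which is empty. There are three flasks: one at (266,223) standing on the rest, and two large ones on the bench at (240,302) and (320,280). My choice is the rest at (243,225) and the flask on it. I'll check this in close crops and measure.

```bash
cat > h.py <<'E'
import numpy as np,cv2
from cell import env
C={n:env.get_calibration(n) for n in("scene","top")}
def ray(n,u,v):
    c=C[n];d=np.array([(u-c['cx'])/c['fx'],(v-c['cy'])/c['fy'],1.]);R=c['R'];return -R.T@c['t'],R.T@d
def onz(n,u,v,z):
    o,d=ray(n,u,v);return o+d*(z-o[2])/d[2]
def proj(n,X):
    c=C[n];p=c['R']@np.asarray(X,float)+c['t'];return c['fx']*p[0]/p[2]+c['cx'],c['fy']*p[1]/p[2]+c['cy']
def cloud(n,d):
    c=C[n];v,u=np.mgrid[:d.shape[0],:d.shape[1]];P=np.stack([(u-c['cx'])/c['fx']*d,(v-c['cy'])/c['fy']*d,d],-1)
    return (P-c['t'])@c['R']
E
python3 - <<'E'
from h import *
p=np.load("pics/top0.npy");s=np.load("pics/scene0.npy")
a=cv2.resize(p[130:330,190:360],None,fx=3.5,fy=3,interpolation=cv2.INTER_CUBIC)
a=cv2.convertScaleAbs(a,alpha=1.5)
cv2.imwrite("pics/topc.png",a[...,::-1])
b=cv2.resize(s[160:310,180:350],None,fx=4,fy=4,interpolation=cv2.INTER_CUBIC)
cv2.imwrite("pics/scenec.png",cv2.convertScaleAbs(b,alpha=1.5)[...,::-1])
d=np.load("pics/top0d.npy");P=cloud("top",d)
print("bench",np.median(P[330:380,30:150,2]))
hsv=cv2.cvtColor(p,cv2.COLOR_RGB2HSV)
m=cv2.inRange(hsv,(5,150,80),(22,255,255))
n,l,st,ce=cv2.connectedComponentsWithStats(m)
for i in range(1,n):
    if st[i,4]>30:
        q=P[l==i];q=q[d[l==i]>0]; 
        zt=np.percentile(q[:,2],90);t=q[q[:,2]>zt-.006]
        print(ce[i].round(1),st[i,4],zt.round(4),t.mean(0).round(4),np.ptp(t[:,:2],axis=0).round(3))
E
```

```text
bench -0.00036783876443966044
[279.5 163.6] 291 0.1073 [ 0.6662 -0.121   0.1053] [0.045 0.042]
[228.6 172.6] 159 0.088 [ 0.6468 -0.0021  0.0855] [0.032 0.031]
[265.7 220.6] 186 0.2215 [ 0.5205 -0.0887  0.2194] [0.031 0.031]
[324.5 281.5] 449 0.2502 [ 0.3997 -0.2051  0.2481] [0.045 0.046]
[239.8 304.2] 449 0.2501 [ 0.3537 -0.04    0.2481] [0.044 0.045]
[475.3 317.6] 335 0.1238 [ 0.3218 -0.558   0.1214] [0.042 0.047]
[497.6 326.4] 311 0.1237 [ 0.3025 -0.6075  0.1212] [0.042 0.045]
[478.5 340. ] 339 0.1238 [ 0.2723 -0.5632  0.1214] [0.041 0.044]
[503.1 349.5] 316 0.1233 [ 0.2526 -0.6177  0.1211] [0.042 0.043]
[481.2 363.3] 324 0.1235 [ 0.2227 -0.5679  0.1211] [0.041 0.044]
```

View pics/topc.png

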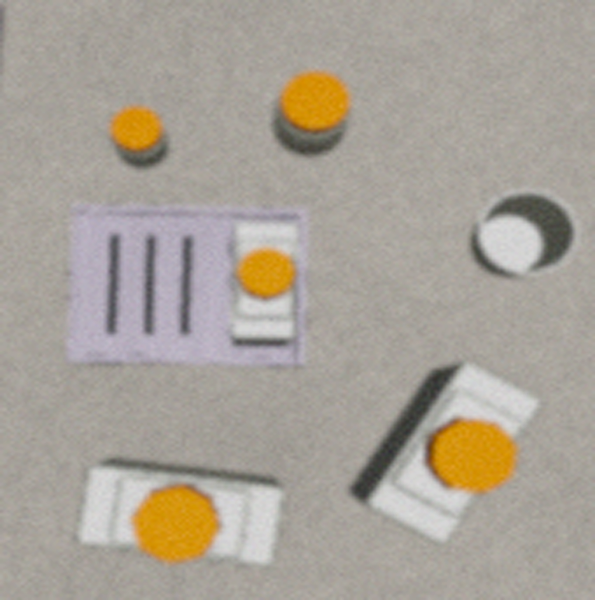

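View pics/scenec.png

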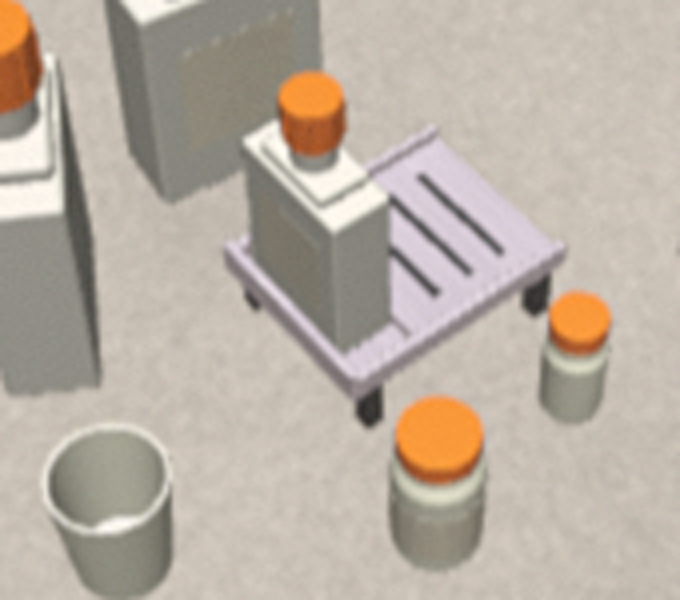

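The crops confirm the choice. The flask in the rest has its cap top at z=0.219, which matches 44+175 mm, while the other two top out at 0.25. The sample bottle, small bottle and beaker stand around the rest. Next is the rest pose.

```bash
python3 - <<'E'
from h import *
p=np.load("pics/top0.npy");d=np.load("pics/top0d.npy");P=cloud("top",d)
m=(P[...,2]>.035)&(P[...,2]<.075)&(d>0)
w=np.zeros_like(m);w[190:262,200:285]=1;m&=w
Q=P[m]; print(len(Q))
print("z hist",np.histogram(Q[:,2],bins=np.arange(.036,.076,.004)))
hsv=cv2.cvtColor(p,cv2.COLOR_RGB2HSV)
print(hsv[225,215],hsv[205,240],hsv[270,200])
r=cv2.minAreaRect((Q[:,:2]*1000).astype(np.float32)); print("depth rect",r)
# colour mask, onto plane
lab=cv2.cvtColor(p,cv2.COLOR_RGB2LAB).astype(int)
print(lab[225,215],lab[270,200],lab[215,262])
cm=((lab[...,2]<126)|(lab[...,0]>190)); 
cm=(m).astype(np.uint8)
# flask top body: z ~ .162
f=(P[...,2]>.155)&(P[...,2]<.175)&w
F=P[f];print("body top",len(F),cv2.minAreaRect((F[:,:2]*1000).astype(np.float32)),np.median(F[:,2]))
# bed points, edges
B=Q[(Q[:,2]<.054)&(Q[:,2]>.047)];print("bed",B.min(0),B.max(0))
# sides edges per row in px
ys,xs=np.where(m);
for v in range(196,258,4):
    x=np.where(m[v])[0]
    if len(x):print(v,x.min(),x.max(),P[v,x.min()].round(4),P[v,x.max()].round(4))
for u in range(208,282,6):
    x=np.where(m[:,u])[0]
    if len(x):print(u,x.min(),x.max(),P[x.min(),u].round(4),P[x.max(),u].round(4))
# beaker
k=(P[...,2]>.07)&(P[...,2]<.1);k[:180]=0;k[235:]=0;k[:,:318]=0;k[:,365:]=0
b=P[k];print("beaker",b.mean(0),b.min(0),b.max(0))
E
```

```text
2814
z hist (array([   4,   72,  414, 1460,  435,  234,  123,   64,    5]), array([0.036, 0.04 , 0.044, 0.048, 0.052, 0.056, 0.06 , 0.064, 0.068,
       0.072]))
[137  14 125] [132  21 120] [ 23  19 108]
depth rect ((527.0941162109375, -37.23528289794922), (162.35906982421875, 126.3844223022461), 89.6053695678711)
[128 131 125] [114 128 132] [116 139 174]
body top 486 ((520.912841796875, -88.40575408935547), (85.24163055419922, 39.203269958496094), 0.54371577501297) 0.16304829626785222
bed [ 0.46412302 -0.1121816   0.0470061 ] [0.58684408 0.04376657 0.05399531]
200 210 277 [0.5854 0.0426 0.0563] [ 0.5864 -0.1178  0.0662]
204 210 277 [0.5765 0.043  0.0503] [ 0.5767 -0.1179  0.0665]
208 210 277 [0.5667 0.0426 0.0515] [ 0.5678 -0.1182  0.0613]
212 210 277 [0.5572 0.0426 0.0498] [ 0.5583 -0.1183  0.0602]
216 210 277 [0.5477 0.0425 0.0484] [ 0.5479 -0.1181  0.0668]
220 210 276 [0.5377 0.0419 0.0516] [ 0.5389 -0.1161  0.0617]
224 210 276 [0.5284 0.042  0.048 ] [ 0.5291 -0.1161  0.0637]
228 210 276 [0.5186 0.0416 0.0497] [ 0.5196 -0.1162  0.0643]
232 209 276 [0.509  0.0438 0.0492] [ 0.5099 
[... 431 characters left out ...]
3 0.0636]
226 199 251 [0.5884 0.0043 0.0566] [0.4643 0.0025 0.0423]
232 199 251 [ 0.5889 -0.01    0.0548] [ 0.4642 -0.0124  0.0517]
238 199 251 [ 0.5889 -0.0244  0.0561] [ 0.464  -0.0271  0.0624]
244 199 251 [ 0.5888 -0.0389  0.0584] [ 0.4643 -0.0411  0.0579]
250 199 251 [ 0.5889 -0.0533  0.0586] [ 0.4647 -0.0552  0.0539]
256 199 251 [ 0.5894 -0.0677  0.0569] [ 0.4647 -0.0695  0.0587]
262 199 251 [ 0.59   -0.0821  0.0547] [ 0.4648 -0.0837  0.0618]
268 200 251 [ 0.5872 -0.0965  0.0586] [ 0.465  -0.0979  0.0616]
274 200 252 [ 0.5875 -0.1109  0.0579] [ 0.4634 -0.1127  0.0452]
beaker [ 0.57155675 -0.26925935  0.08163399] [ 0.53606211 -0.29808795  0.07005463] [ 0.60052896 -0.2319849   0.08891701]
```

```bash
cat > plan.py <<'E'
from h import *
from scipy.spatial.transform import Rotation as Ro
X0=0.5208; YK=-0.0665; FY=-0.0684   # flask x, kerb y, flask front face y (world)
TIP=0.013   # open fingertip end behind TCP
H=0.0427
def foot(th,s=.0063):
    a=np.array([np.sin(th),np.cos(th)]);n=np.array([np.cos(th),-np.sin(th)])
    if np.tan(th)*.006< YK-FY: c=np.array([FY,.044])
    else: c=np.array([YK,.05])-s*a
    return c-.02*n,a,n
def pt(th,p,q):
    f,a,n=foot(th);return f+p*n+q*a
def tj(tau): return np.array([np.sin(tau),-np.cos(tau)]),np.array([np.cos(tau),np.sin(tau)])
def ori(tau,sg=1):
    t,j=tj(tau);z=np.array([0,*t]);y=sg*np.array([0,*j]);x=np.cross(y,z)
    return Ro.from_matrix(np.c_[x,y,z]).as_euler('xyz')
def rear(th,al,zP=.1,gap=0.,inn=.004):   # rear tip touching back face
    t,j=tj(al-th);P=pt(th,-.02,zP);q=P+(H-gap)*j+(TIP+inn)*t
    return np.array([X0,*q])
def front(th,al,e,Dt):      # cap corner on front inner face, Dt from open tip end
    t,j=tj(al-th);c=pt(th,.017,.175);q=c+(e-H)*j+(TIP+Dt)*t
    return np.array([X0,*q])
def slack(th,al,zP=.1):
    t,j=tj(al-th);d=pt(th,.017,.175)-pt(th,-.02,zP);r=pt(th,-.017,.175)-pt(th,-.02,zP)
    return 2*H-d@j, .004-d@t, .004-r@t   # slack, corner depth from tip, cap rear depth from tip
E
python3 - <<'E'
from plan import *
D=np.deg2rad
for al in(45,48,50,52,55):
    for z in (.095,.1,.105): print(al,z,np.round(np.array(slack(0.,D(al),z))*1000,1))
for sg in(1,-1):
    print("sg",sg)
    for th,al in((0,52),(15,52),(28,52),(45,40),(60,30),(75,20),(90,10)):
        p=rear(D(th),D(al)) if th<29 else front(D(th),D(al),0,.03)
        q=env.ik(p,ori(D(al-th),sg)); print(th,al-th,p.round(3),None if q is None else np.round(q,2))
print(env.current_time())
E
```

```text
45 0.095 [ 2.7 34.4 58.4]
45 0.1 [ 6.2 30.9 54.9]
45 0.105 [ 9.7 27.3 51.4]
48 0.095 [ 1.2 30.  55.3]
48 0.1 [ 4.9 26.7 52. ]
48 0.105 [ 8.6 23.3 48.6]
50 0.095 [ 0.3 27.1 53.1]
50 0.1 [ 4.2 23.9 49.9]
50 0.105 [ 8.  20.7 46.7]
52 0.095 [-0.4 24.1 50.9]
52 0.1 [ 3.5 21.  47.8]
52 0.105 [ 7.5 17.9 44.7]
55 0.095 [-1.4 19.6 47.4]
55 0.1 [ 2.7 16.7 44.6]
55 0.105 [ 6.8 13.8 41.7]
sg 1
0 52 [ 0.521 -0.069  0.167] [ 1.19  0.99 -1.12  1.93 -0.03  0.89  1.81]
15 37 [ 0.521 -0.037  0.163] [ 0.87  0.67 -0.74  2.02 -0.29  0.77  2.  ]
28 24 [ 0.521 -0.012  0.153] [ 0.48  0.51 -0.39  2.08 -0.37  0.68  2.  ]
45 -5 [0.521 0.004 0.132] [-0.24  0.46  0.12  2.13  0.07  0.57  1.38]
60 -30 [0.521 0.02  0.121] [-0.59  0.58  0.23  2.1   0.53  0.75  0.74]
75 -55 [0.521 0.036 0.107] [-0.76  0.81  0.22  2.01  0.71  1.07  0.42]
90 -80 [0.521 0.052 0.088] [-0.87  1.09  0.25  1.88  0.74  1.37  0.3 ]
sg -1
0 52 [ 0.521 -0.069  0.167] [ 0.27  0.71  0.32  1.97 -0.96  1.34 -0.33]
15 37 [ 0.521 -0.037  0.163] [ 0.04  0.6   0.43  2.05 -0.94  1.12 -0.44]
28 24 [ 0.521 -0.012  0.153] [-0.2   0.54  0.53  2.11 -0.88  0.92 -0.6 ]
45 -5 [0.521 0.004 0.132] [-0.65  0.55  0.7   2.15 -0.47  0.61 -1.21]
60 -30 [0.521 0.02  0.121] [-1.02  0.78  0.91  2.12 -0.14  0.62 -1.69]
75 -55 [0.521 0.036 0.107] [-1.22  1.1   0.99  2.03  0.02  0.78 -1.98]
90 -80 [0.521 0.052 0.088] [-1.3   1.42  0.99  1.9   0.14  1.01 -2.17]
0.1
```

```bash
cat >> plan.py <<'E'
D=np.deg2rad
def snap(tag):
    o=[]
    for n in("scene","top"):
        p,d=env.grab_frame(n); np.save(f"pics/{n}_{tag}.npy",p);np.save(f"pics/{n}_{tag}d.npy",d);o.append(p)
    cv2.imwrite(f"pics/{tag}.png",cv2.resize(np.vstack(o),(448,600) if 0 else (420,630))[...,::-1]) if 0 else cv2.imwrite(f"pics/{tag}.png",cv2.resize(np.hstack(o),(800,300),interpolation=cv2.INTER_AREA)[...,::-1])
E
python3 - <<'E'
from plan import *
env.move_ptp([.45,.22,.45],ori(0.,-1)); print(env.current_time(),env.current_qpos().round(2))
t,j=tj(D(52));p=rear(0.,D(52),.105,gap=.0);print(p)
h=p-np.array([0,*t])*.13; print(h, env.ik(h,ori(D(52),-1)))
snap("a1")
E
```

```text
2.0833 [-1.29  0.1   0.83  1.8  -0.08  1.27 -2.01]
[ 0.5208     -0.06871507  0.17218181]
[ 0.5208     -0.17115647  0.25221781] [ 0.34566953  0.66316736  0.42481956  1.79884689 -0.84051957  1.57197056
 -0.40178275]
```

View pics/a1.png

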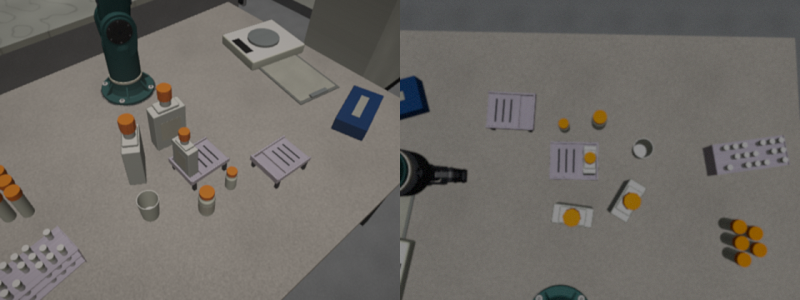

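```bash
python3 - <<'E'
from plan import *
P=env.current_tcp_pos();print(P,env.current_tool_rot(),proj("scene",P),proj("top",P),-C["scene"]["R"].T@C["scene"]["t"],-C["top"]["R"].T@C["top"]["t"])
d=np.load("pics/top_a1d.npy");Q=cloud("top",d)
m=(Q[...,2]>.3)&(d>0);q=Q[m];print(len(q),q.min(0),q.max(0))
for z in np.arange(.42,.9,.06):
    k=q[abs(q[:,2]-z)<.03]; 
    if len(k):print(z.round(2),len(k),k.mean(0).round(3),k.min(0).round(3),k.max(0).round(3))
E
```

```text
[0.44969145 0.22103313 0.44966714] [3.14093905e+00 3.02742306e-04 2.02863138e-03] (np.float64(353.10483499222244), np.float64(16.690969078393323)) (np.float64(64.83547150824919), np.float64(248.5273728335642)) [ 1.07233279 -0.4828578   0.93575225] [ 0.42259824 -0.07232773  1.16850207]
3514 [0.41289889 0.14799469 0.53140756] [0.48555021 0.21647628 0.69157917]
0.54 541 [0.449 0.17  0.553] [0.432 0.148 0.531] [0.469 0.2   0.57 ]
0.6 1292 [0.448 0.181 0.601] [0.413 0.152 0.57 ] [0.486 0.215 0.63 ]
0.66 1674 [0.449 0.193 0.656] [0.413 0.183 0.63 ] [0.486 0.216 0.69 ]
0.72 7 [0.452 0.189 0.691] [0.446 0.188 0.69 ] [0.458 0.189 0.692]
```

```bash
python3 - <<'E'
from plan import *
p=np.load("pics/top_a1.npy")[190:300,0:130]
s=np.load("pics/scene_a1.npy")[0:80,280:430]
a=np.vstack([cv2.resize(p,(600,300)),cv2.resize(s,(600,300))])
cv2.imwrite("pics/a1c.png",cv2.convertScaleAbs(a,alpha=2.2)[...,::-1])
E
```

```text
(no output)
```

View pics/a1c.png

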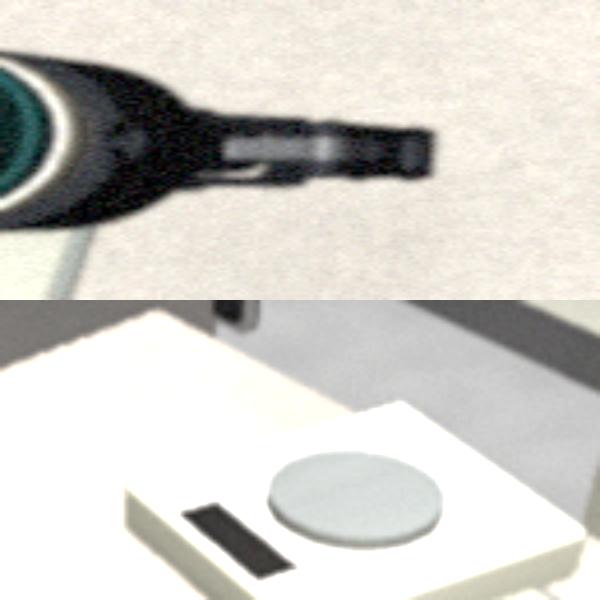

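```bash
python3 - <<'E'
from plan import *
d=np.load("pics/top_a1d.npy");Q=cloud("top",d)
for u in range(60,98,3): print(u,d[247,u].round(3),Q[247,u].round(3))
for y in(.164,.178): 
    o,r=ray("top",94,247);k=(y-o[1])/r[1];print("y",y,o+r*k)
for dz in (0,.013,.02,.03):
    for y in (.164,.178,.262,.277): print(dz,y,[np.round(proj(n,[.45,y,.45+dz]),0) for n in("top","scene")])
E
```

```text
60 0.579 [0.446 0.172 0.585]
63 0.578 [0.446 0.168 0.586]
66 0.575 [0.446 0.163 0.589]
69 0.575 [0.446 0.159 0.589]
72 0.576 [0.446 0.156 0.588]
75 0.583 [0.447 0.155 0.581]
78 0.587 [0.447 0.153 0.577]
81 0.597 [0.447 0.153 0.567]
84 0.602 [0.448 0.151 0.563]
87 0.619 [0.449 0.153 0.545]
90 0.622 [0.449 0.15  0.542]
93 0.628 [0.449 0.148 0.536]
96 1.16 [0.471 0.328 0.001]
y 0.164 [0.45106118 0.164      0.48697955]
y 0.178 [0.45274732 0.178      0.44660632]
0 0.164 [array([102., 249.]), array([333.,  26.])]
0 0.178 [array([ 93., 249.]), array([338.,  23.])]
0 0.262 [array([ 38., 248.]), array([367.,  10.])]
0 0.277 [array([ 28., 248.]), array([372.,   8.])]
0.013 0.164 [array([100., 248.]), array([334.,  19.])]
0.013 0.178 [array([ 90., 248.]), array([339.,  17.])]
0.013 0.262 [array([ 34., 248.]), array([368.,   4.])]
0.013 0.277 [array([ 24., 247.]), array([373.,   2.])]
0.02 0.164 [array([ 98., 248.]), array([334.,  16.])]
0.02 0.178 [array([ 88., 248.]), array([339.,  14.])]
0.02 0.262 [array([ 31., 247.]), array([369.,   1.])]
0.02 0.277 [array([ 21., 247.]), array([374.,  -1.])]
0.03 0.164 [array([ 96., 248.]), array([334.,  11.])]
0.03 0.178 [array([ 86., 248.]), array([339.,   9.])]
0.03 0.262 [array([ 28., 247.]), array([369.,  -4.])]
0.03 0.277 [array([ 18., 247.]), array([374.,  -6.])]
```

```bash
python3 - <<'E'
from plan import *
t,j=tj(D(52));p=rear(0.,D(52),.105);T=np.array([0,*t])
env.move_ptp(p-T*.13+[0,0,.08],ori(D(52),-1)); print(env.current_time(),env.current_qpos().round(2))
snap("a2"); print(env.current_tcp_pos(),env.current_tool_rot())
P=env.current_tcp_pos(); print([proj(n,P) for n in("scene","top")],[proj(n,P-T*.073) for n in("scene","top")])
E
```

```text
3.8333 [ 0.22  0.6   0.61  1.75 -0.86  1.74 -0.44]
[ 0.52167784 -0.16901495  0.33282486] [-2.23350439e+00 -1.38797411e-03  4.39303785e-03]
[(np.float64(221.356519985386), np.float64(160.85191895175615)), (np.float64(311.3514673942246), np.float64(214.29766683730415))] [(np.float64(190.98153368176656), np.float64(156.59643315587553)), (np.float64(347.9875606858741), np.float64(211.74052227117517))]
```

View pics/a2.png

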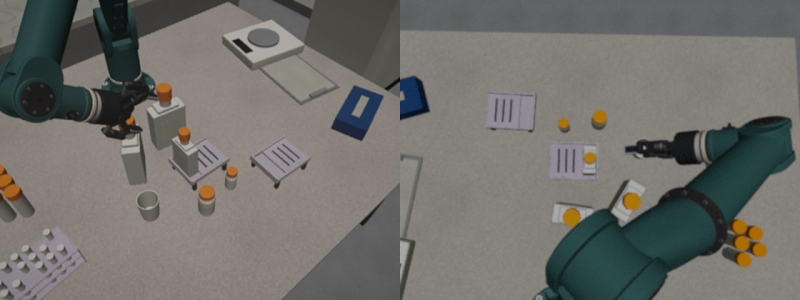

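```bash
python3 - <<'E'
from plan import *
s=np.load("pics/scene_a2.npy")[100:220,110:270];p=np.load("pics/top_a2.npy")[170:250,290:420]
cv2.imwrite("pics/a2s.png",cv2.convertScaleAbs(cv2.resize(s,(800,600),interpolation=cv2.INTER_CUBIC),alpha=2.5)[...,::-1])
cv2.imwrite("pics/a2t.png",cv2.convertScaleAbs(cv2.resize(p,(780,480),interpolation=cv2.INTER_CUBIC),alpha=2.5)[...,::-1])
T=np.array([0,*tj(D(52))[0]]);J=np.array([0,*tj(D(52))[1]]);P=env.current_tcp_pos()
for sgn in(1,-1):
  for b in(0,.013,.03): 
    X=P-T*b+J*sgn*.0427; u,v=proj("scene",X);a,c=proj("top",X);print(sgn,b,"crop scene",(u-110)*5,(v-100)*5,"top",(a-290)*6,(c-170)*6)
E
```

```text
1 0 crop scene 608.5872770400762 203.9921679569322 top 50.628427635763614 250.9108736296584
1 0.013 crop scene 583.2444171625393 199.10898322763487 top 88.91373266495589 248.04115779818545
1 0.03 crop scene 549.1402464604454 192.5376267831544 top 140.11838678779395 244.20305838982608
-1 0 crop scene 506.753422249881 401.09056042109245 top 199.60882126259082 279.51298461534225
-1 0.013 crop scene 481.07115222562214 398.73489520134484 top 236.24992048412503 277.1235176203529
-1 0.03 crop scene 446.54463664496905 395.5680056765641 top 285.1696110552107 273.93332986648807
```

View pics/a2s.png

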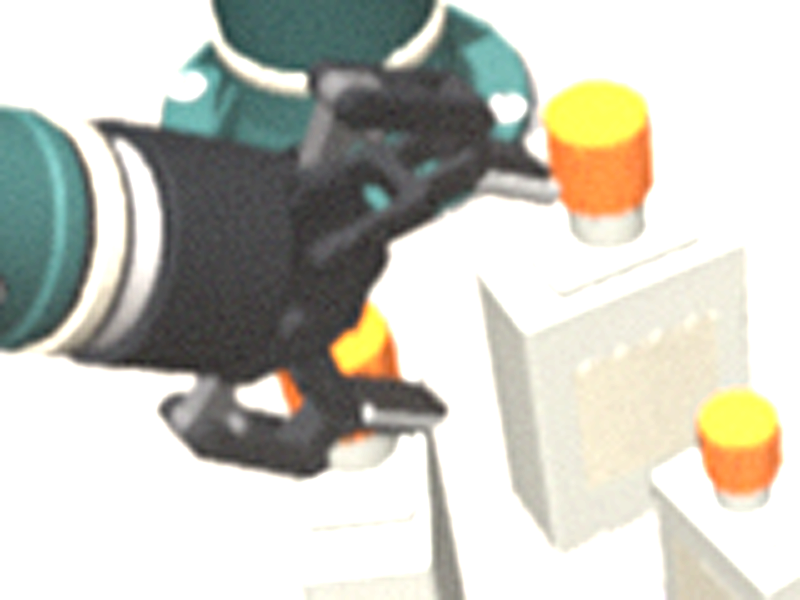

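View pics/a2t.png

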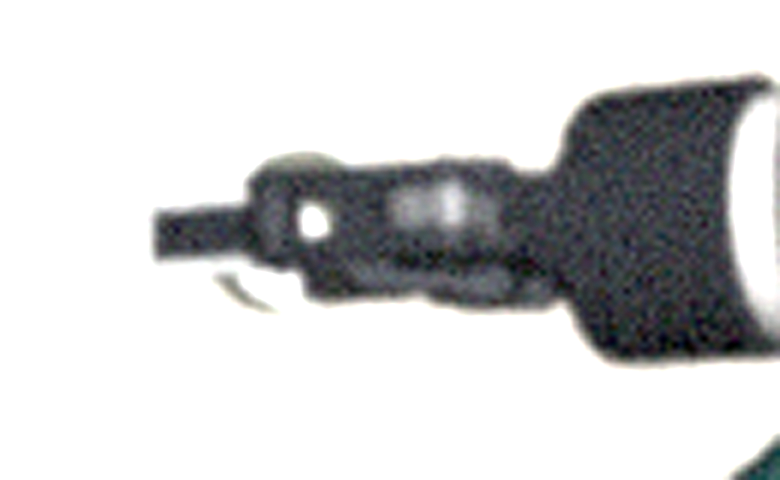

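```bash
sed -i 's/^TIP=.*/TIP=0.028/' plan.py; python3 - <<'E'
from plan import *
t,j=tj(D(52));T=np.array([0,*t])
p=rear(0.,D(52),.106)
for th,al in((0,52),(15,52),(28,52),(45,35),(60,25),(75,15),(90,10)):
    x=rear(D(th),D(al)) if th<29 else front(D(th),D(al),0,.022)
    q=env.ik(x,ori(D(al-th),-1)); print(th,al-th,x.round(3),None if q is None else np.round(q,2))
env.move_l(p-T*.10,ori(D(52),-1),speed=.15)
env.move_l(p-T*.035,speed=.08)
print(env.current_time(),p-T*.035,env.current_tcp_pos(),env.current_contact_force())
snap("a3")
s=np.load("pics/scene_a3.npy")[120:240,150:310]
cv2.imwrite("pics/a3s.png",cv2.convertScaleAbs(cv2.resize(s,(800,600),interpolation=cv2.INTER_CUBIC),alpha=2)[...,::-1])
E
```

```text
0 52 [ 0.521 -0.057  0.158] [ 0.13  0.76  0.51  2.   -1.04  1.42 -0.24]
15 37 [ 0.521 -0.028  0.151] [-0.07  0.65  0.57  2.07 -1.02  1.17 -0.37]
28 24 [ 0.521 -0.006  0.14 ] [-0.27  0.59  0.63  2.12 -0.96  0.95 -0.52]
45 -10 [ 0.521 -0.     0.13 ] [-0.82  0.65  0.9   2.15 -0.56  0.63 -1.13]
60 -35 [0.521 0.014 0.12 ] [-1.15  0.97  1.14  2.11 -0.41  0.67 -1.43]
75 -60 [0.521 0.031 0.109] [-1.31  1.32  1.2   2.02 -0.25  0.82 -1.7 ]
90 -80 [0.521 0.046 0.086] [-1.39  1.66  1.26  1.91 -0.23  0.99 -1.77]
5.7917 [ 0.5208     -0.08447529  0.18549504] [ 0.52095541 -0.08507833  0.18559447] [ 0.68606009 -0.13930012 -0.61848196]
```

View pics/a3s.png

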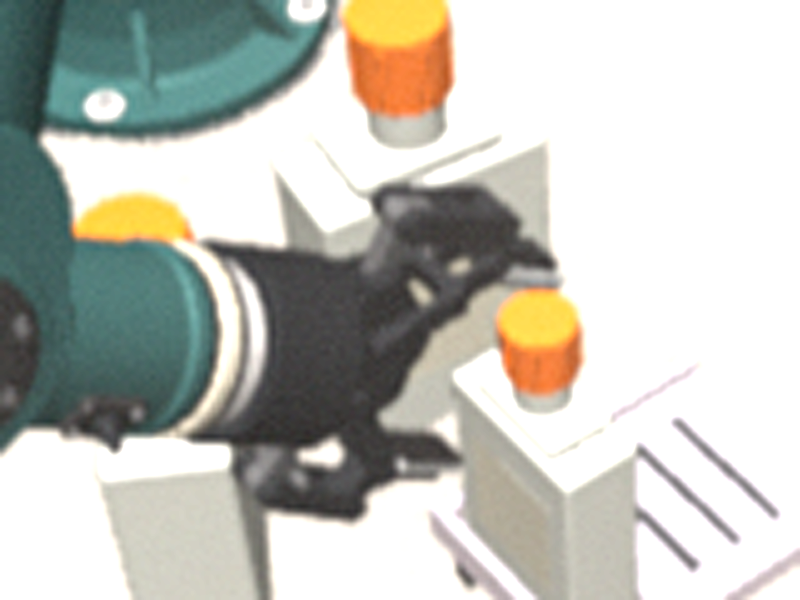

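View pics/a3.png

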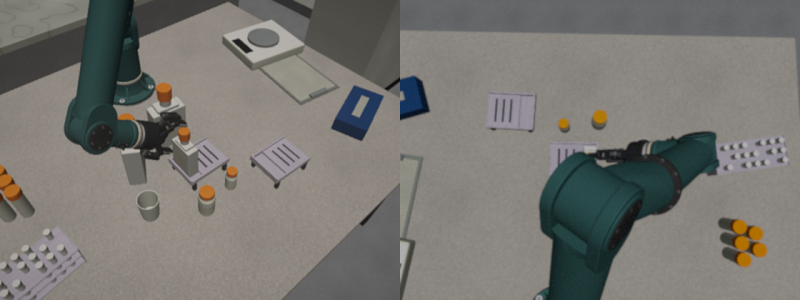

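```bash
python3 - <<'E'
from plan import *
t,j=tj(D(52));T=np.array([0,*t]);J=np.array([0,*j])
p=rear(0.,D(52),.106)
print(env.move_l(p-T*.007,speed=.03,f_stop=4))
print(env.current_time(),p-T*.007,env.current_tcp_pos(),env.current_contact_force())
snap("a4")
s=np.load("pics/scene_a4.npy")[140:240,190:310].copy()
s=cv2.convertScaleAbs(cv2.resize(s,(720,600),interpolation=cv2.INTER_CUBIC),alpha=2)
P=env.current_tcp_pos()
for X in (P-T*.028+J*.0427,P-T*.028-J*.0427,[X0,FY-.02+.017,.219],[X0,FY-.04,.144+.006]):
    u,v=proj("scene",X);cv2.circle(s,(int((u-189.5)*6),int((v-139.5)*6)),4,(0,0,255),-1)
cv2.imwrite("pics/a4s.png",s[...,::-1])
E
```

```text
False
6.975 [ 0.5208     -0.06241099  0.16825652] [ 0.5208993  -0.06265702  0.16832716] [ 0.89793573 -0.34666636  0.60794258]
```

View pics/a4s.png

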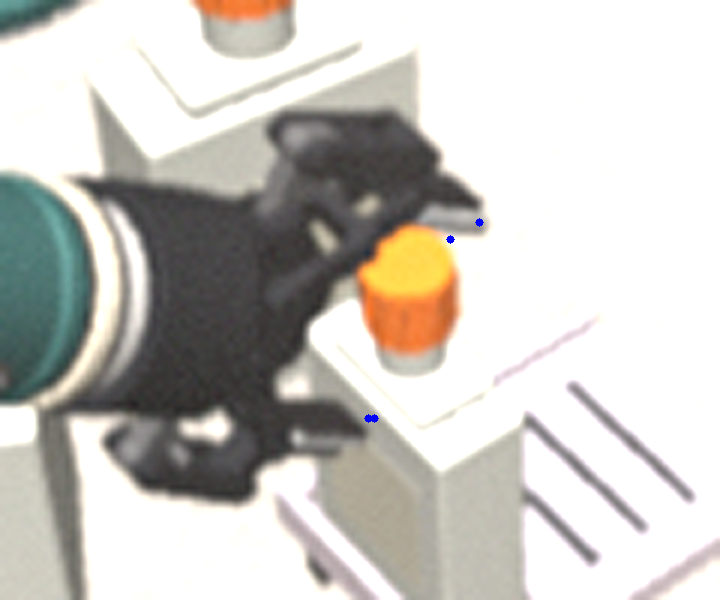

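```bash
python3 - <<'E'
from plan import *
env.move_l(rear(0.,D(52),.105),ori(D(52),-1),speed=.02)
for th in(5,10):
    env.move_l(rear(D(th),D(52),.104),ori(D(52-th),-1),speed=.03)
    print(th,env.current_time(),env.current_tcp_pos().round(4),env.current_contact_force().round(2))
snap("a5")
s=np.load("pics/scene_a5.npy")[140:240,190:310].copy()
s=cv2.convertScaleAbs(cv2.resize(s,(720,600),interpolation=cv2.INTER_CUBIC),alpha=2)
for X in (pt(D(10),.017,.175),pt(D(10),-.02,.104),pt(D(10),-.02,.118),pt(D(10),.02,.118)):
    for dx in((0,) if X is None else (0,.0425)):
        u,v=proj("scene",[X0+dx,*X]);cv2.circle(s,(int((u-189.5)*6),int((v-139.5)*6)),4,(0,0,255),-1)
cv2.imwrite("pics/a5s.png",s[...,::-1])
E
```

```text
5 8.1083 [ 0.5209 -0.0466  0.1607] [ 0.38 -1.39  0.68]
10 8.6 [ 0.5208 -0.0367  0.1581] [-0.02  0.15  0.29]
```

View pics/a5s.png

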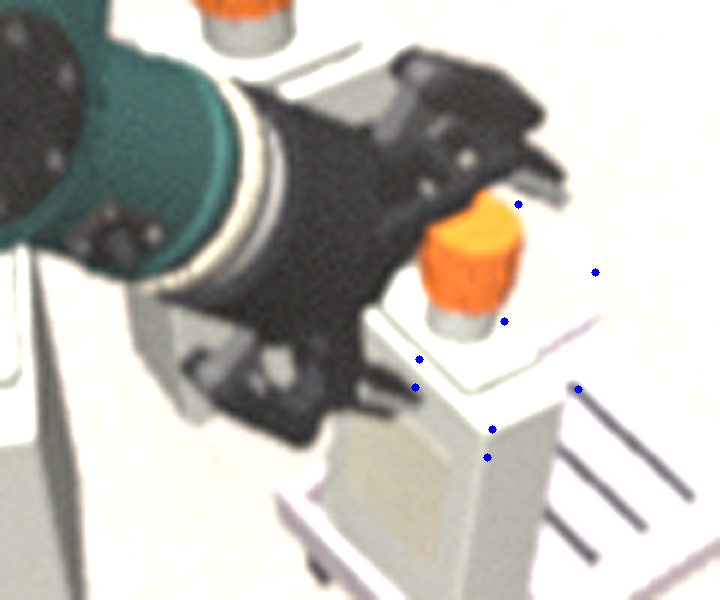

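```bash
cat >> plan.py <<'E'
def crop(tag,pts=(),r=(140,240,190,310),f=6,al=2):
    s=np.load(f"pics/scene_{tag}.npy")[r[0]:r[1],r[2]:r[3]].copy()
    s=cv2.convertScaleAbs(cv2.resize(s,None,fx=f,fy=f,interpolation=cv2.INTER_CUBIC),alpha=al)
    for X in pts:
        u,v=proj("scene",X);cv2.circle(s,(int((u-r[2]+.5)*f),int((v-r[0]+.5)*f)),4,(0,0,255),-1)
    cv2.imwrite(f"pics/{tag}s.png",s[...,::-1])
def marks(th): return [[X0,*pt(th,.017,.175)]]+[[X0+.0425,*pt(th,p,.118)] for p in(-.02,.02)]
E
python3 - <<'E'
from plan import *
for th,z in((13,.103),(16,.102),(19,.102),(22,.102)):
    env.move_l(rear(D(th),D(52),z),ori(D(52-th),-1),speed=.02)
    print(th,env.current_time(),env.current_tcp_pos().round(4),env.current_contact_force().round(2))
snap("a6")
crop("a6",marks(D(22)))
E
```

```text
13 9.1667 [ 0.5208 -0.0302  0.1555] [-0.12  0.42  0.4 ]
16 9.6333 [ 0.5207 -0.0248  0.1524] [-0.85  0.08  0.02]
19 10.0833 [ 0.5208 -0.0195  0.15  ] [-0.2   1.33  1.4 ]
22 10.525 [ 0.5208 -0.0146  0.1473] [-0.7   1.17  0.55]
```

View pics/a6s.png

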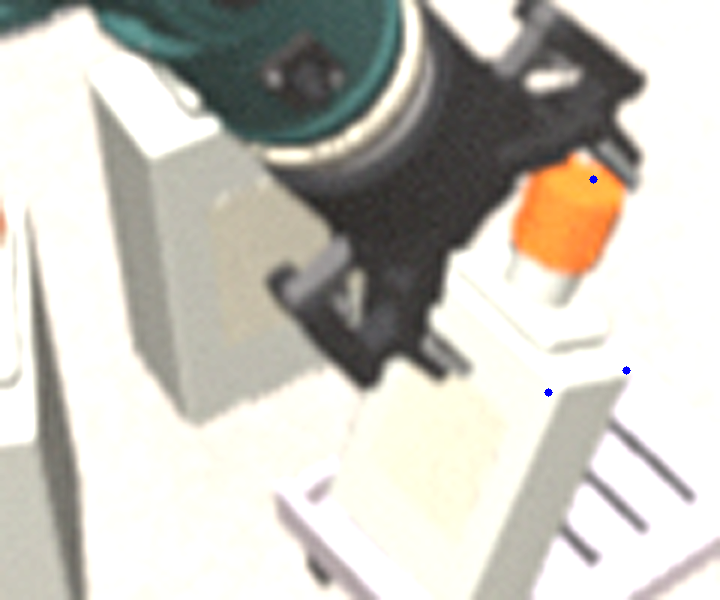

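```bash
cat >> plan.py <<'E'
def step(p,tau,dur):
    d=np.linalg.norm(np.asarray(p)-env.current_tcp_pos())
    env.move_l(p,ori(tau,-1),speed=max(d/dur,1e-3))
E
python3 - <<'E'
from plan import *
S=[(26,50),(30,46),(35,42),(40,38),(45,33),(50,29),(55,26),(60,23),(65,20),(70,17),(75,15),(80,13),(85,12),(90,12)]
for th,al in S:
    q=env.ik(front(D(th),D(al),0,.021),ori(D(al-th),-1)); print(th,al-th,front(D(th),D(al),0,.021).round(4),None if q is None else q.round(2))
for th,al in S[:5]:
    step(front(D(th),D(al),0,.021),D(al-th),1.2)
    print(th,env.current_time(),env.current_tcp_pos().round(4),env.current_contact_force().round(2))
snap("a7")
crop("a7",marks(D(45)))
E
```

```text
26 24 [ 0.5208 -0.0143  0.1408] [-0.28  0.6   0.68  2.12 -0.97  0.98 -0.49]
30 16 [ 0.5208 -0.0123  0.1387] [-0.41  0.58  0.74  2.13 -0.91  0.87 -0.6 ]
35 7 [ 0.5208 -0.0086  0.1361] [-0.57  0.59  0.81  2.15 -0.82  0.77 -0.75]
40 -2 [ 0.5208 -0.0047  0.1337] [-0.72  0.62  0.9   2.15 -0.72  0.7  -0.9 ]
45 -12 [ 0.5208 -0.0013  0.1324] [-0.89  0.7   1.01  2.15 -0.63  0.67 -1.06]
50 -21 [0.5208 0.0034 0.1303] [-1.02  0.82  1.11  2.14 -0.58  0.67 -1.16]
55 -29 [0.5208 0.0089 0.1271] [-1.12  0.93  1.17  2.13 -0.54  0.69 -1.25]
60 -37 [0.5208 0.0145 0.1235] [-1.19  1.04  1.21  2.11 -0.47  0.71 -1.36]
65 -45 [0.5208 0.0203 0.1196] [-1.24  1.16  1.23  2.08 -0.43  0.75 -1.45]
70 -53 [0.5208 0.0262 0.1151] [-1.29  1.28  1.26  2.05 -0.39  0.8  -1.52]
75 -60 [0.5208 0.0319 0.109 ] [-1.33  1.4   1.28  2.02 -0.37  0.85 -1.56]
80 -67 [0.5208 0.0373 0.1024] [-1.36  1.51  1.3   1.98 -0.35  0.9  -1.61]
85 -73 [0.5208 0.042  0.0942] [-1.38  1.61  1.32  1.95 -0.34  0.95 -1.64]
90 -78 [0.5208 0.0454 0.0846] [-1.4   1.7   1.33  1.92 -0.34  1.   -1.66]
26 11.9667 [ 0.5213 -0.0099  0.1429] [-0.8   6.48 12.  ]
30 12.8417 [ 0.5216 -0.0076  0.1403] [-0.92  7.68 11.43]
35 14.2167 [ 0.5208 -0.0089  0.1361] [ 1.06  0.44 -0.19]
40 15.4917 [ 0.5208 -0.005   0.1338] [-0.15  0.25  0.28]
45 16.7667 [ 0.5208 -0.0016  0.1325] [-0.22  0.39  0.  ]
```

View pics/a7s.png

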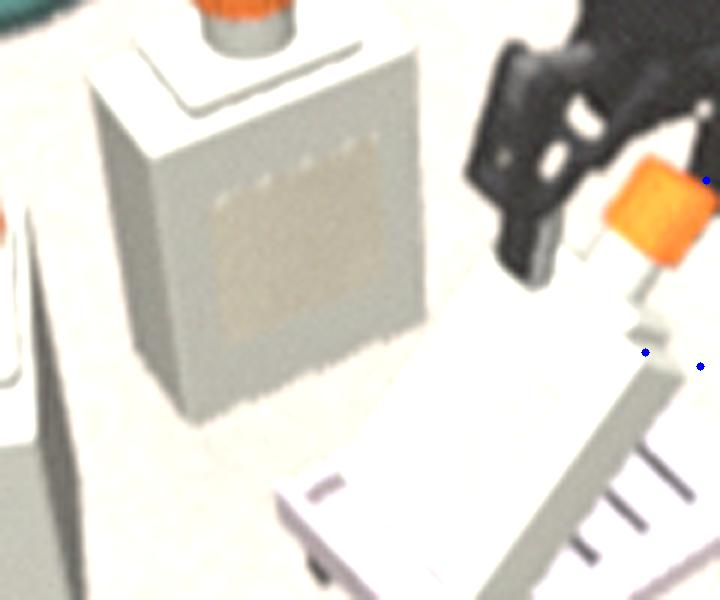

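```bash
python3 - <<'E'
from plan import *
crop("a7",marks(D(45))+[[X0+.0425,*pt(D(45),p,0)] for p in(-.02,.02)],r=(150,275,215,375),f=5,al=1.4)
E
```

```text
(no output)
```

View pics/a7s.png

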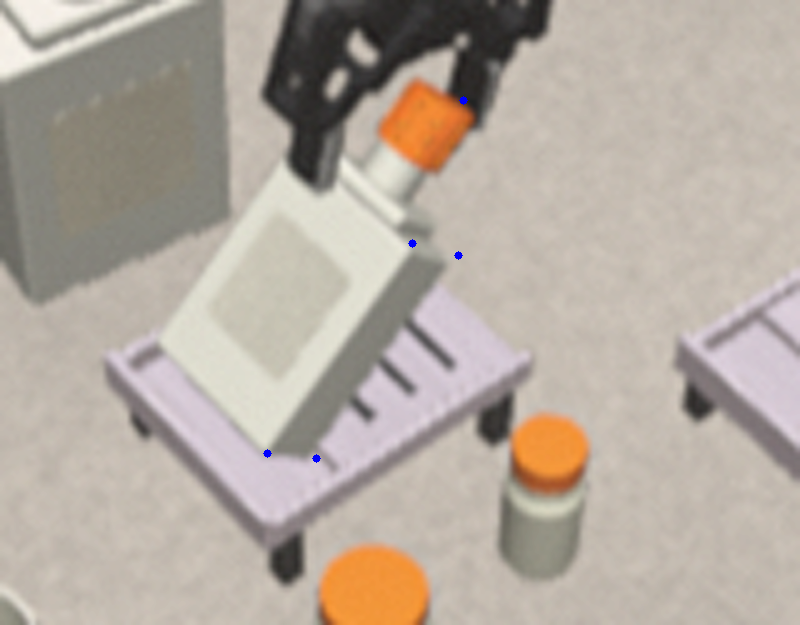

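```bash
python3 - <<'E'
from plan import *
S=[(50,29),(55,26),(60,23),(65,20),(70,18)]
for th,al in S:
    step(front(D(th),D(al),0,.023),D(al-th),1.3)
    print(th,env.current_time(),env.current_tcp_pos().round(4),env.current_contact_force().round(2))
snap("a8")
crop("a8",marks(D(70))+[[X0+.0425,*pt(D(70),p,0)] for p in(-.02,.02)],r=(150,275,215,375),f=5,al=1.4)
E
```

```text
50 18.2417 [0.5208 0.0023 0.1286] [0.01 0.75 0.64]
55 19.6167 [0.5208 0.0077 0.1255] [-0.23  0.56 -0.25]
60 21.0167 [0.5208 0.0131 0.1221] [-1.31  0.43  0.74]
65 22.4167 [0.5208 0.0187 0.1184] [-0.24  0.62 -1.17]
70 23.8167 [0.5208 0.0244 0.113 ] [-0.34  0.5   0.39]
```

View pics/a8s.png

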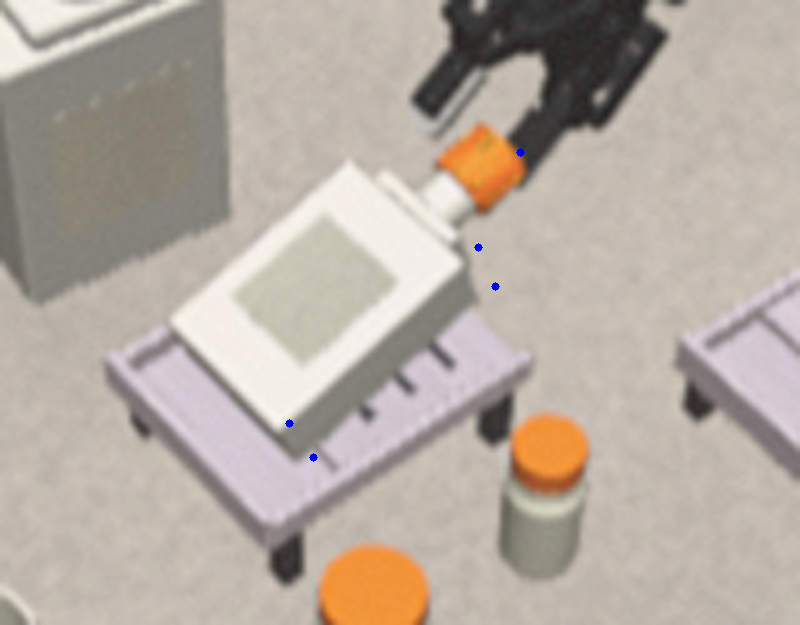

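View pics/a8.png

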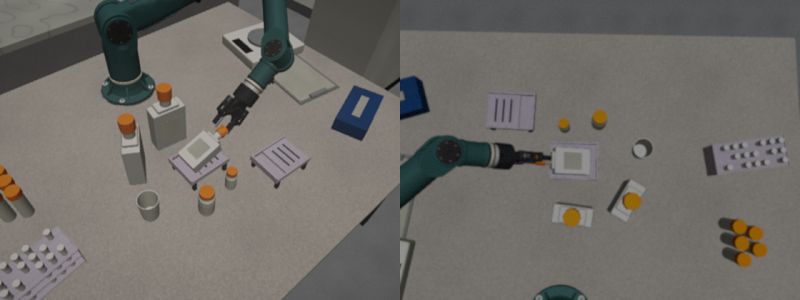

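```bash
cat >> plan.py <<'E'
def meas(tag):
    # back (upper) broad face plane from both depth images -> lean, foot position
    for n in("scene","top"):
        p=np.load(f"pics/{n}_{tag}.npy");d=np.load(f"pics/{n}_{tag}d.npy");Q=cloud(n,d)
        m=(d>0)&(abs(Q[...,0]-X0)<.032)&(Q[...,1]>-.10)&(Q[...,1]<.06)&(Q[...,2]>.064)
        hs=cv2.cvtColor(p,cv2.COLOR_RGB2HSV);m&=(hs[...,1]<60)&(hs[...,2]>90)
        q=Q[m]
        for _ in range(4):
            c=q.mean(0);nn=np.linalg.svd(q-c,full_matrices=False)[2][2];nn*=np.sign(nn[2]);r=(q-c)@nn;q=q[abs(r)<.003]
        th=np.arccos(abs(nn[2]));a=np.array([nn[2],-nn[1]])  # axis dir in (y,z): perpendicular to n
        print(n,len(q),"n",nn.round(3),"lean",90-np.rad2deg(np.arctan2(-nn[1],nn[2])),"range along y",q[:,1].min().round(4),q[:,1].max().round(4),"c",c.round(4))
        # extent along axis for points near plane (full width)
        m2=(d>0)&(abs(Q[...,0]-X0)<.042)&(abs((Q-c)@nn)<.003)&(hs[...,1]<60)
        s=(Q[m2]-c)[:,1:]@a; lo,hi=np.percentile(s,[1,99]);print("  extent",(hi-lo).round(4),"foot-back corner y,z",(c[1:]+lo*a).round(4),"foot-front",(c[1:]+lo*a-.04*nn[1:]).round(4))
        x=Q[(d>0)&(abs((Q-c)@nn)<.003)&(Q[...,2]>.06)&(hs[...,1]<60)];y=x[abs(x[:,0]-X0)<.06];print("  x range",np.percentile(y[:,0],[1,99]).round(4))
E
python3 -c "
from plan import *
meas('a8')"
```

```text
scene 595 n [ 0.011 -0.371  0.928] lean 68.20493515501245 range along y -0.0916 0.0142 c [ 0.522  -0.0426  0.1013]
  extent 0.4599 foot-back corner y,z [-0.3024 -0.0026] foot-front [-0.2876 -0.0397]
  x range [0.4798 0.5628]
top 1103 n [-0.005 -0.333  0.943] lean 70.53960306048334 range along y -0.0901 0.027 c [ 0.5207 -0.0354  0.1027]
  extent 0.3813 foot-back corner y,z [-0.3371 -0.0039] foot-front [-0.3238 -0.0416]
  x range [0.4798 0.5627]
```

```bash
sed -i 's/def foot(th,s=.0063)/def foot(th,s=.0112)/' plan.py; python3 - <<'E'
from plan import *
S=[(70,17),(75,14),(80,12),(84,11)]
for th,al in S: print(th,front(D(th),D(al),0,.023).round(4), env.ik(front(D(th),D(al),0,.023),ori(D(al-th),-1)))
for th,al in S:
    step(front(D(th),D(al),0,.023),D(al-th),1.3)
    print(th,env.current_time(),env.current_tcp_pos().round(4),env.current_contact_force().round(2))
snap("a9");meas("a9")
crop("a9",marks(D(84))+[[X0+.0425,*pt(D(84),p,0)] for p in(-.02,.02)],r=(150,275,215,375),f=5,al=1.4)
E
```

```text
70 [0.5208 0.02   0.1123] [-1.29010343  1.30714385  1.28439165  2.05648058 -0.43944296  0.79268037
 -1.46586072]
75 [0.5208 0.0256 0.1079] [-1.32891118  1.42413164  1.29852524  2.02076604 -0.39258046  0.84468596
 -1.54207116]
80 [0.5208 0.031  0.1019] [-1.35722408  1.52659704  1.30480337  1.98549223 -0.35438385  0.89523018
 -1.60383196]
84 [0.5208 0.0348 0.096 ] [-1.37461141  1.59991836  1.30641861  1.95798028 -0.32899936  0.93386652
 -1.6449883 ]
70 25.3833 [0.5208 0.02   0.1123] [-0.07 -0.34  0.5 ]
75 26.8333 [0.5208 0.0255 0.1081] [-0.29  0.74 -0.89]
80 28.2417 [0.5208 0.031  0.1021] [ 0.57 -0.02 -0.  ]
84 29.6583 [0.5208 0.0348 0.0962] [ 0.02  0.65 -1.27]
scene 973 n [ 0.009 -0.1    0.995] lean 84.25525807788553 range along y -0.0901 0.0293 c [ 0.5218 -0.0338  0.094 ]
  extent 0.4217 foot-back corner y,z [-0.2678  0.0705] foot-front [-0.2638  0.0307]
  x range [0.4792 0.5631]
top 1225 n [-0.001 -0.089  0.996] lean 84.9145544069194 range along y -0.0876 0.0366 c [ 0.5209 -0.0273  0.0937]
  extent 0.535 foot-back corner y,z [-0.5001  0.0516] foot-front [-0.4966  0.0118]
  x range [0.4799 0.5631]
```

View pics/a9s.png

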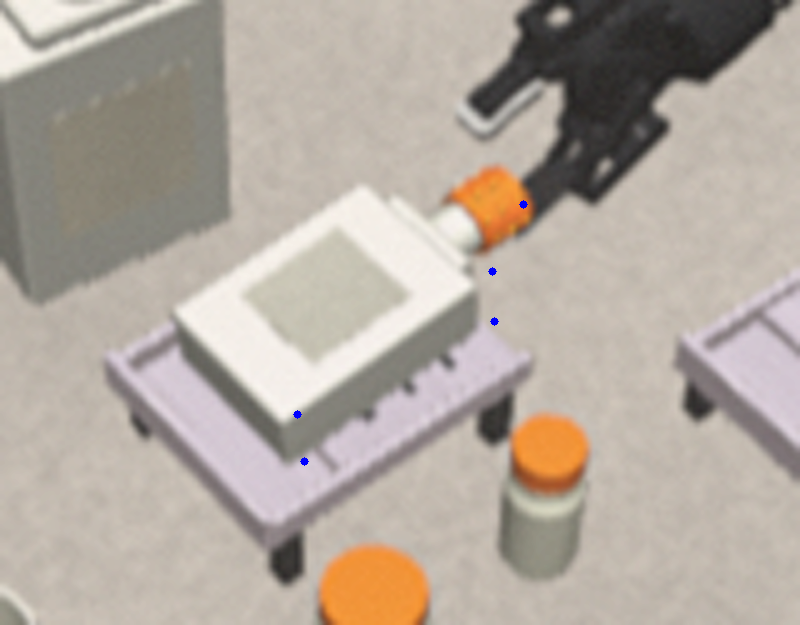

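```bash
sed -i 's/def foot(th,s=.0112)/def foot(th,s=.0125)/' plan.py; python3 - <<'E'
from plan import *
S=[(86,11,.019),(88,11.5,.016),(89.3,12,.014),(90.4,12.5,.012),(91.5,13.5,.011)]
for th,al,d in S: print(th,front(D(th),D(al),0,d).round(4), env.ik(front(D(th),D(al),0,d),ori(D(al-th),-1)) is not None)
for th,al,d in S:
    step(front(D(th),D(al),0,d),D(al-th),1.0)
    print(th,env.current_time(),env.current_tcp_pos().round(4),env.current_contact_force().round(2))
snap("b1");meas("b1")
crop("b1",marks(D(90))+[[X0+.0425,*pt(D(90),p,0)] for p in(-.02,.02)],r=(150,275,215,375),f=5,al=1.4)
E
```

```text
86 [0.5208 0.0389 0.0934] True
88 [0.5208 0.043  0.0899] True
89.3 [0.5208 0.0456 0.0874] True
90.4 [0.5208 0.0586 0.0791] True
91.5 [0.5208 0.0596 0.0761] True
86 30.8917 [0.5208 0.0389 0.0935] [-0.93 -0.1  -0.22]
88 32.0333 [0.5208 0.043  0.09  ] [ 0.76 -0.29 -0.55]
89.3 33.1667 [0.5208 0.0455 0.0875] [0.2  0.17 0.35]
90.4 34.3083 [0.5207 0.0584 0.0793] [-0.24  0.63 -0.6 ]
91.5 35.4167 [0.5208 0.0596 0.0761] [-0.21  0.32  0.58]
scene 964 n [0.004 0.01  1.   ] lean 90.553089382682 range along y -0.0871 0.0551 c [ 0.5212 -0.0297  0.0906]
  extent 0.8408 foot-back corner y,z [-0.6536  0.0966] foot-front [-0.654   0.0566]
  x range [0.4795 0.5782]
top 1141 n [-0.002  0.016  1.   ] lean 90.91154217852139 range along y -0.085 0.0521 c [ 0.5208 -0.0245  0.0899]
  extent 0.6887 foot-back corner y,z [-0.6485  0.0999] foot-front [-0.6492  0.0599]
  x range [0.4798 0.5694]
```

View pics/b1s.png

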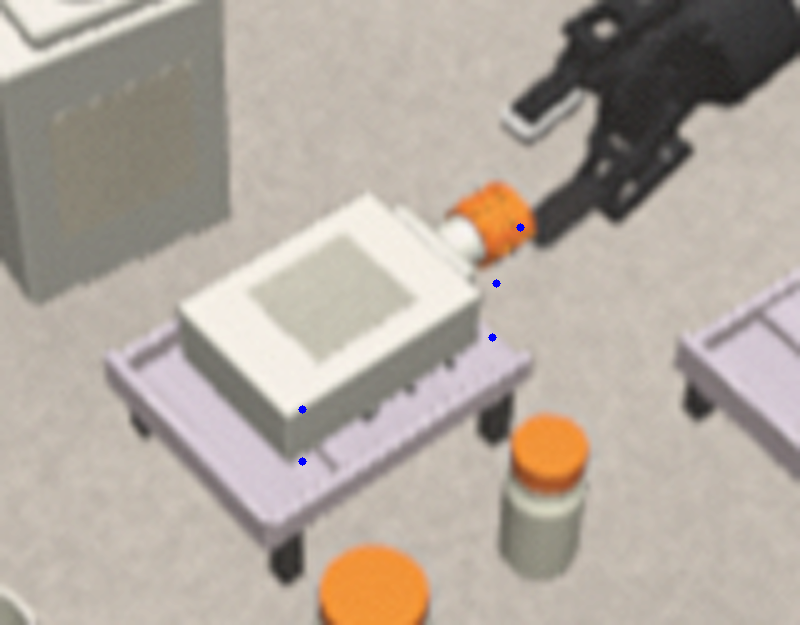

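```bash
python3 - <<'E'
from plan import *
p=env.current_tcp_pos()
env.move_l(p+[0,.03,-.001],speed=.03)
env.move_l(p+[0,.13,.03],speed=.1)
print(env.current_time(),env.current_contact_force().round(2))
snap("b2");meas("b2")
for n in("scene","top"):
    im=np.load(f"pics/{n}_b2.npy");d=np.load(f"pics/{n}_b2d.npy");Q=cloud(n,d)
    m=cv2.inRange(cv2.cvtColor(im,cv2.COLOR_RGB2HSV),(5,150,80),(22,255,255))>0
    m&=(abs(Q[...,0]-X0)<.03)&(Q[...,1]>.02)&(Q[...,1]<.15)&(d>0);q=Q[m];print(n,"cap",len(q),q.min(0).round(4),q.max(0).round(4))
    k=(d>0)&(abs(Q[...,0]-X0)<.03)&(abs(Q[...,2]-.09)<.004);y=Q[k][:,1];print(" top face y",np.percentile(y,[.5,99.5]).round(4))
    for x in (-.03,0,.03):
        kk=(d>0)&(abs(Q[...,0]-X0-x)<.004)&(Q[...,2]>.08)&(Q[...,2]<.1);print("  edge",Q[kk][:,1].min().round(4),Q[kk][:,1].max().round(4))
p=np.load("pics/top_b2.npy")[180:270,170:300]
cv2.imwrite("pics/b2t.png",cv2.convertScaleAbs(cv2.resize(p,(780,540),interpolation=cv2.INTER_CUBIC),alpha=1.5)[...,::-1])
E
```

```text
37.8667 [ 0.03 -0.58  0.13]
scene 951 n [0.003 0.009 1.   ] lean 90.50241637522177 range along y -0.0873 0.0394 c [ 0.521  -0.0288  0.0905]
  extent 0.853 foot-back corner y,z [-0.6516  0.096 ] foot-front [-0.6519  0.056 ]
  x range [0.479 0.577]
top 1170 n [-0.003  0.015  1.   ] lean 90.88747260767113 range along y -0.085 0.0564 c [ 0.5208 -0.0241  0.0897]
  extent 0.6934 foot-back corner y,z [-0.6528  0.0995] foot-front [-0.6534  0.0595]
  x range [0.4798 0.5706]
scene cap 127 [0.5109 0.059  0.0651] [0.5396 0.0873 0.0908]
 top face y [-0.6743  0.2875]
  edge -0.588 0.0372
  edge -0.6757 0.3325
  edge -0.6721 0.0365
top cap 158 [0.5063 0.061  0.0674] [0.5403 0.0876 0.0905]
 top face y [-0.7407  0.2829]
  edge -0.5691 0.0375
  edge -0.7446 0.28
  edge -0.7428 0.0387
```

View pics/b2t.png

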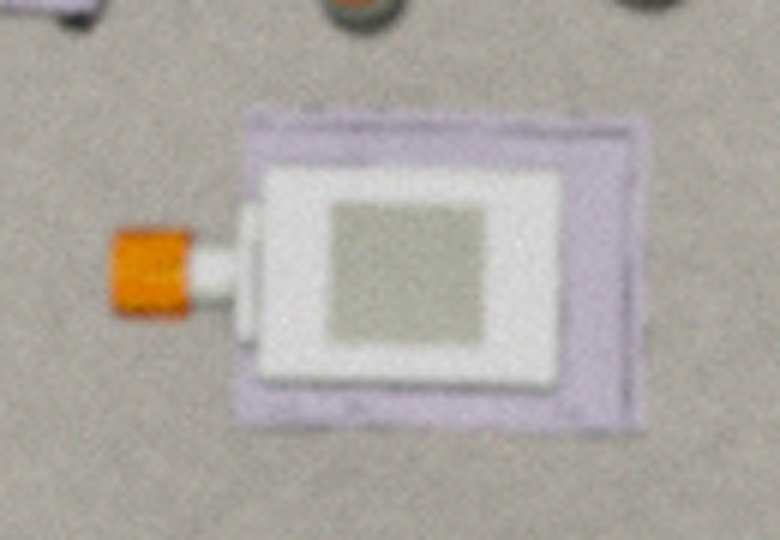

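View pics/b2.png

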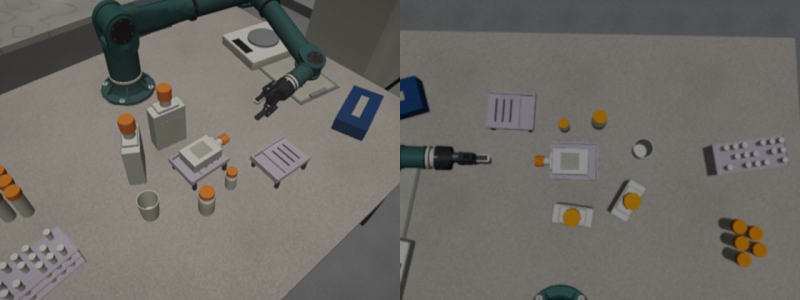

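```bash
python3 - <<'E'
from plan import *
p=np.load("pics/top_b2.npy")
g=cv2.cvtColor(p,cv2.COLOR_RGB2GRAY).astype(float)
hsv=cv2.cvtColor(p,cv2.COLOR_RGB2HSV)
for v in (212,215,236,239): print(v,[int(x) for x in g[v,205:280]][::1])
E
```

```text
212 [111, 113, 108, 108, 106, 110, 110, 113, 122, 136, 139, 141, 140, 140, 141, 141, 144, 144, 142, 139, 140, 140, 137, 139, 138, 138, 140, 136, 139, 141, 140, 139, 141, 138, 139, 140, 140, 136, 137, 139, 142, 141, 141, 138, 144, 141, 143, 143, 139, 141, 142, 141, 141, 142, 141, 142, 140, 135, 129, 119, 119, 114, 120, 123, 119, 122, 122, 120, 114, 111, 115, 121, 117, 112, 110]
215 [111, 109, 113, 107, 113, 127, 136, 130, 132, 135, 140, 143, 142, 141, 138, 143, 142, 140, 140, 133, 120, 113, 111, 111, 113, 116, 113, 113, 114, 109, 110, 113, 112, 116, 115, 119, 112, 114, 112, 108, 113, 118, 112, 116, 117, 122, 135, 138, 142, 139, 141, 140, 141, 138, 139, 140, 143, 136, 124, 118, 119, 119, 121, 121, 118, 121, 119, 117, 114, 108, 118, 119, 117, 111, 113]
236 [107, 109, 106, 106, 111, 120, 114, 114, 127, 139, 139, 142, 141, 141, 140, 140, 140, 141, 138, 130, 127, 120, 121, 120, 123, 122, 119, 122, 119, 119, 119, 118, 116, 118, 117, 114, 115, 117, 119, 121, 119, 120, 116, 120, 119, 125, 138, 141, 146, 143, 140, 141, 139, 138, 139, 145, 139, 129, 115, 115, 122, 118, 119, 121, 117, 122, 118, 116, 110, 103, 108, 112, 104, 103, 106]
239 [109, 111, 107, 110, 114, 110, 110, 118, 130, 141, 140, 139, 142, 144, 140, 137, 142, 140, 142, 144, 139, 141, 142, 142, 142, 145, 140, 142, 140, 140, 138, 142, 139, 141, 140, 138, 142, 141, 140, 138, 137, 141, 140, 137, 140, 142, 140, 140, 141, 141, 143, 137, 139, 143, 140, 139, 140, 126, 111, 116, 121, 119, 121, 119, 115, 116, 115, 119, 107, 102, 107, 112, 107, 106, 113]
```

```bash
python3 - <<'E'
from plan import *
for v,l,r in((212,213,262.9),(239,212.9,262.1)):
    print(onz("top",l,v,.09).round(4),onz("top",r,v,.09).round(4))
# kerb seen? rest outline at bed z=.05 / back wall z=.064
print([onz("top",u,225,z).round(4) for u,z in((209.5,.05),(276.8,.064))])
for th in(52,60,70,):
    t,j=tj(D(90-th))
E
```

```text
[0.5525 0.0315 0.09  ] [ 0.5542 -0.0843  0.09  ]
[0.4898 0.0301 0.09  ] [ 0.4913 -0.0833  0.09  ]
[array([0.5257, 0.0429, 0.05  ]), array([ 0.5268, -0.118 ,  0.064 ])]
```

```bash
python3 - <<'E'
from plan import *
print(env.current_qpos().round(2))
for yaw in (90,-90):
    for P in([.5208,-.03,.33],[.5208,-.112,.20],[.5208,-.112,.068],[.5208,-.084,.068]):
        q=env.ik(P,[np.pi,0,D(yaw)]);print(yaw,P,None if q is None else q.round(2))
E
```

```text
[-1.48  1.62  1.32  1.7  -0.24  1.29 -1.77]
90 [0.5208, -0.03, 0.33] [ 0.09  0.21 -0.14  1.92  0.03  1.02 -0.07]
90 [0.5208, -0.112, 0.2] [-0.51  0.5   0.88  2.08 -0.54  0.81  0.7 ]
90 [0.5208, -0.112, 0.068] [ 0.4   0.59 -0.38  2.13  0.45  0.5  -0.31]
90 [0.5208, -0.084, 0.068] [ 0.39  0.6  -0.43  2.14  0.51  0.51 -0.42]
-90 [0.5208, -0.03, 0.33] [-0.92  0.39  1.2   1.95 -0.41  1.08 -2.68]
-90 [0.5208, -0.112, 0.2] [-0.69  0.75  1.32  2.08 -0.88  1.04 -2.06]
-90 [0.5208, -0.112, 0.068] [-0.6   0.98  1.2   2.17 -1.22  0.98 -1.8 ]
-90 [0.5208, -0.084, 0.068] [-0.66  1.    1.22  2.18 -1.23  0.99 -1.83]
```

```bash
python3 - <<'E'
from plan import *
env.move_l([.52,.22,.27],ori(D(-40),-1),speed=.2)
env.gripper_close(20)
print(env.current_time(),env.current_finger_gap())
env.move_ptp([.5208,-.03,.33],[np.pi,0,D(90)])
print(env.current_time(),env.current_qpos().round(2))
env.move_ptp([.5208,-.115,.17],[np.pi,0,D(90)])
print(env.current_time(),env.current_qpos().round(2),env.current_tcp_pos().round(4))
snap("c1")
P=env.current_tcp_pos();s=np.load("pics/scene_c1.npy")
crop("c1",[P,P+[0,0,.015],P+[.0145,.011,0]],r=(130,255,190,350),f=5,al=1.6)
E
```

```text
39.7167 0.00019158597022204678
41.5083 [-0.88  0.35  1.12  1.95 -0.36  1.06  0.4 ]
42.2583 [-0.48  0.55  0.87  2.1  -0.62  0.77  0.78] [ 0.5218 -0.1145  0.1703]
```

View pics/c1s.png

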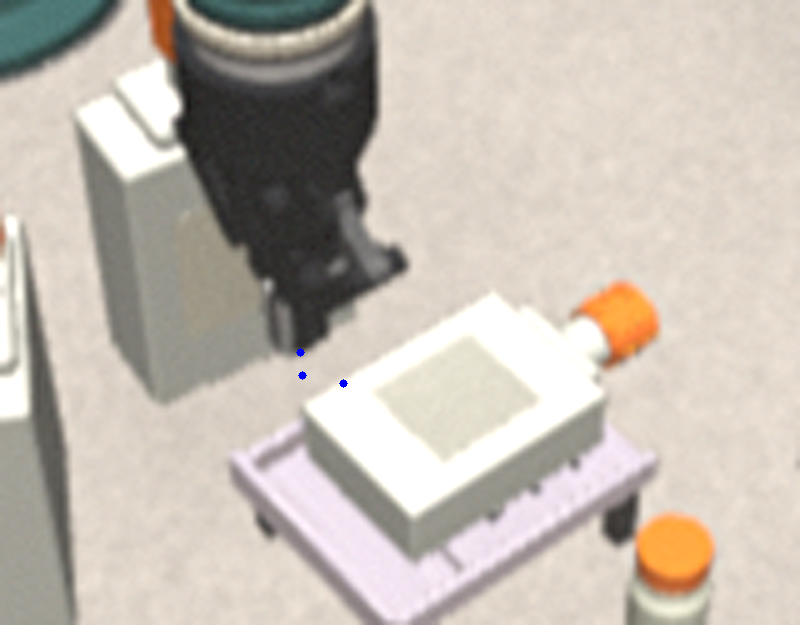

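```bash
python3 - <<'E'
from plan import *
o=[np.pi,0,D(90)]
print(env.move_l([.5208,-.114,.10],o,speed=.12,f_stop=8))
print(env.move_l([.5208,-.114,.055],o,speed=.06,f_stop=5),env.current_tcp_pos().round(4),env.current_contact_force().round(2))
for y in(-.092,-.086):
    print(env.move_l([.5208,y,.055],o,speed=.02,f_stop=8),env.current_time(),env.current_tcp_pos().round(4),env.current_contact_force().round(2))
snap("c2")
crop("c2",[],r=(150,275,190,350),f=5,al=1.4)
E
```

```text
False
False [ 0.5209 -0.1142  0.0551] [-0.03  0.32  0.27]
False 45.2417 [ 0.5208 -0.0919  0.055 ] [0.93 0.1  0.46]
False 45.6917 [ 0.5208 -0.0855  0.055 ] [ 0.25 -0.19 -0.88]
```

View pics/c2s.png

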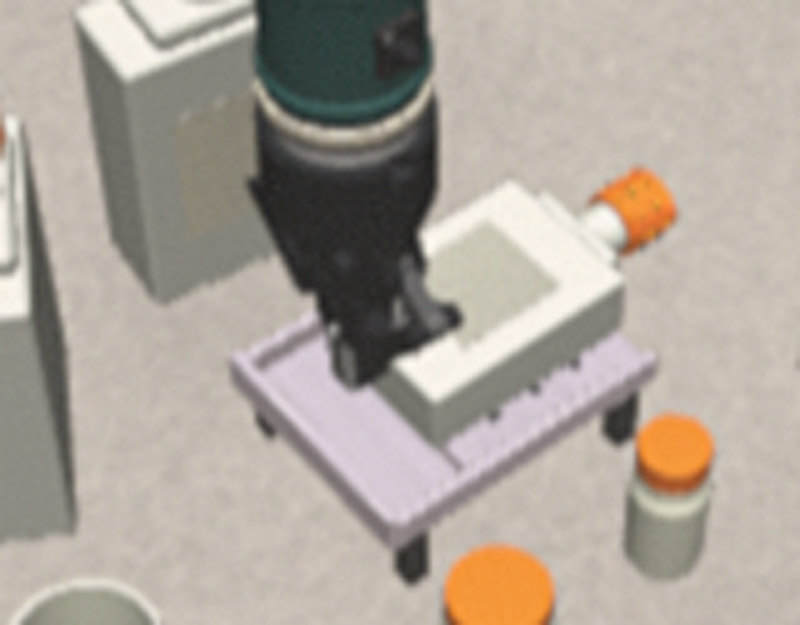

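```bash
python3 - <<'E'
from plan import *
for tag in("b2","c2"):
  for n in("scene","top"):
    im=np.load(f"pics/{n}_{tag}.npy");d=np.load(f"pics/{n}_{tag}d.npy");Q=cloud(n,d)
    m=cv2.inRange(cv2.cvtColor(im,cv2.COLOR_RGB2HSV),(5,150,80),(22,255,255))>0
    m&=(abs(Q[...,0]-X0)<.03)&(Q[...,1]>.02)&(Q[...,1]<.15)&(d>0);q=Q[m];print(tag,n,"cap",len(q),np.median(q,0).round(4),q.max(0).round(4))
p=np.load("pics/top_c2.npy");g=cv2.cvtColor(p,cv2.COLOR_RGB2GRAY)
for v in(212,239):print([int(x) for x in g[v,203:215]],[int(x) for x in g[v,250:268]])
E
```

```text
b2 scene cap 127 [0.5307 0.0715 0.0843] [0.5396 0.0873 0.0908]
b2 top cap 158 [0.5217 0.0739 0.0848] [0.5403 0.0876 0.0905]
c2 scene cap 127 [0.5294 0.0845 0.084 ] [0.5384 0.1006 0.0903]
  return _methods._mean(a, axis=axis, dtype=dtype,
  ret = um.true_divide(
Traceback (most recent call last):
ValueError: zero-size array to reduction operation maximum which has no identity
```

```bash
python3 - <<'E'
from plan import *
o=[np.pi,0,D(90)]
env.move_l([.5208,-.102,.056],o,speed=.05)
env.move_l([.5208,-.11,.30],o,speed=.15)
env.move_ptp([.45,.22,.40],o)
print(env.current_time(),env.current_contact_force().round(2))
snap("c3");meas("c3")
for n in("scene","top"):
    im=np.load(f"pics/{n}_c3.npy");d=np.load(f"pics/{n}_c3d.npy");Q=cloud(n,d)
    m=cv2.inRange(cv2.cvtColor(im,cv2.COLOR_RGB2HSV),(5,150,80),(22,255,255))>0
    m&=(abs(Q[...,0]-X0)<.03)&(Q[...,1]>.02)&(Q[...,1]<.15)&(d>0);q=Q[m]
    if len(q):print(n,"cap",np.median(q,0).round(4),q.max(0).round(4))
    k=(d>0)&(abs(Q[...,2]-.0855)<.004)&(np.linalg.norm(Q[...,:2]-[.647,-.002],axis=-1)<.03);print("small",Q[k].mean(0).round(4))
    k=(d>0)&(abs(Q[...,2]-.1055)<.004)&(np.linalg.norm(Q[...,:2]-[.666,-.121],axis=-1)<.03);print("sample",Q[k].mean(0).round(4))
E
```

```text
49.3583 [-0.48  0.08 -0.01]
scene 979 n [0.007 0.003 1.   ] lean 90.19297781350157 range along y -0.075 0.0576 c [ 0.5216 -0.0161  0.0907]
  extent 0.7042 foot-back corner y,z [-0.6565  0.0928] foot-front [-0.6567  0.0528]
  x range [0.4797 0.5786]
top 1213 n [-0.     0.008  1.   ] lean 90.45704481460237 range along y -0.0715 0.0585 c [ 0.5206 -0.0111  0.09  ]
  extent 0.7212 foot-back corner y,z [-0.6712  0.0953] foot-front [-0.6715  0.0553]
  x range [0.4804 0.5644]
scene cap [0.5288 0.0842 0.0845] [0.539  0.0999 0.0913]
small [ 0.6472 -0.0039  0.0854]
sample [ 0.6667 -0.1235  0.1054]
top cap [0.5211 0.0871 0.0844] [0.5371 0.1011 0.0939]
small [ 0.6475 -0.0012  0.0852]
sample [ 0.6664 -0.1207  0.1053]
```

View pics/c3.png

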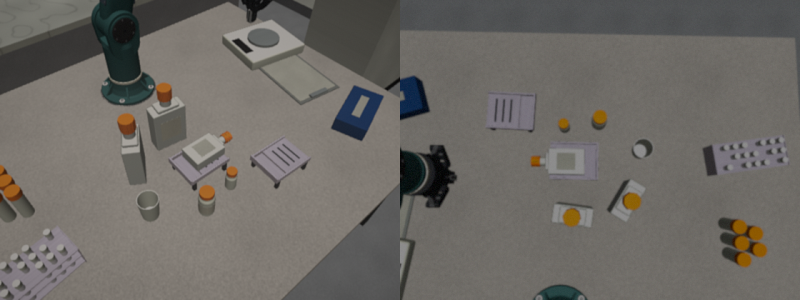

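The flask lies flat: its top face is level at z=0.090, its foot is about 6 mm behind the kerb, and the cap sticks out past the open end. The bystanders haven't moved and the arm is clear, so I'm handing in.

```bash
python3 -c "
from cell import env
print(env.finish_job(),env.current_time())"
```

```text
the job is handed in; nothing more can be done
the job is handed in; nothing more can be done
```

The flask is lying flat on its broad face along the rest, with its cap past the open end, and I have handed the job in. The robot's clock read about 49 s before hand-in. The finished-job call gives no verdict.

**What I did:** I straddled the flask with the open, tilted fingers and pushed with the rear finger to tip it past its balance. I then let it down on the front finger, lowering in steps until it lay flat.

**Last checks:**
- **Flask:** its top face is level at z = 0.090 m, as it should be lying flat. Its foot is about 6 mm behind the kerb edge, and the cap end is about 57 mm past the open end.
- **Surroundings:** both bottles are where they started. The beaker looked unmoved in the picture, though I did not measure it again. The robot was touching nothing.

**What did not go as planned:**
- **Brief pinch:** at 26–30° of lean the fingers wedged the flask between the cap and its back face, and the tool force rose to about 14 N. It was gone by 35°. This touches your "do not squeeze" condition.
- **Foot slid back:** during the lowering the foot ended about 19 mm behind the kerb. I nudged it forward 13 mm with the closed fingers against its foot.
- **Last degree or so:** an error in my path model made the last part of the lowering jump about 8 mm down and 13 mm outward, spread over roughly a second. The force readings stayed near zero, but I did not watch that moment on camera, so I cannot rule out a small drop there.

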